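# Load the paint shaker cradle and bar it

## Task

Make the blue shaker cradle ready: swing its red latch open, lift off the retaining bar and set it aside, then load the tins whose lids carry a colour dab, one after another in number order: red in the one-dot pocket, then yellow in the two-dot pocket, then green in the three-dot pocket (one of them may be missing today; its pocket stays empty). Then lay the bar back across the two end posts, down in both forks above the tins, and swing the latch fully across it. Leave the other things on the cart where they are.

Things in the scene. Friction and masses are not known exactly. Their poses are not given: they have to be found in the camera images.
- cradle: blue shaker cradle, fixed; base plate 280x104 mm, 8 mm thick. Origin: centre of its underside; x runs along the row of pockets away from the robot, y to the left, z up. Three square pockets, 68 mm inside, at x = -72, 0, +72 mm; floor 8 mm up, walls end 26 mm up, side walls' outer faces at y = +-40 mm. White dots on the right-hand (-y) ledge number the pockets: one dot nearest the robot.
- saddle_near (a point): centre of the saddle on the near post (cradle x -121 mm), 88 mm up: the flat the bar rests on. Post 30 mm along x, 76 mm across. Fork cheeks either side, 38 mm apart, tops 106 mm up; outside the fork an end stop, top 98 mm up. The two end stops stand 272 mm apart.
- saddle_far (a point): the same on the far post (cradle x +121 mm); no latch there.
- pocket_1 (a point): centre of the floor of the one-dot pocket (nearest the robot); axes as the cradle's. For the red tin.
- pocket_2 (a point): centre of the floor of the two-dot pocket (middle). For the yellow tin.
- pocket_3 (a point): centre of the floor of the three-dot pocket (farthest). For the green tin.
- tin_red: small cylindrical paint tin with a round red dab on its lid, 62 mm diameter, 62 mm tall, 0.18 kg; its place is pocket 1 (one dot). Origin: centre of its underside, z up when standing. May be absent (then None). The monitor screen right of the tins overhangs beyond y = -0.18 m, from 0.22 m up.
- tin_yellow: small cylindrical paint tin with a round yellow dab on its lid, 62 mm diameter, 74 mm tall, 0.18 kg; its place is pocket 2 (two dots). Origin: centre of its underside, z up when standing. May be absent (then None). The monitor screen right of the tins overhangs beyond y = -0.18 m, from 0.22 m up.
- tin_green: small cylindrical paint tin with a round green dab on its lid, 62 mm diameter, 62 mm tall, 0.18 kg; its place is pocket 3 (three dots). Origin: centre of its underside, z up when standing. May be absent (then None). The monitor screen right of the tins overhangs beyond y = -0.18 m, from 0.22 m up.
- bar: retaining bar: aluminium flat 264 mm long (its x), 30 wide, 12 thick, with a black grip block mid-top, 60 mm long, 24 wide, from 12 to 52 mm above the underside; 0.3 kg, same either way round. Origin: centre of its underside. Starts seated in both forks under the latch: origin over the cradle's centre, 88 mm up. Seated, it clears the tallest tin by 6 mm.
- latch (a joint): angle of the red swivel latch on the near post, rad: 0 = open (arm points along the cradle's -x, towards the robot, clear of the fork), about 1.57 = closed (arm along +y, across the bar); turns flat, clockwise from above as the value grows, range 0 to 1.58; stays where left (about 1 N at the pin). Starts closed.
- latch_hinge (a point): axis of the latch, on top of the near post's right-hand cheek, 106 mm up (cradle frame x -121, y -28 mm); upright axis.
- latch_pin (a point): top centre of the upright black pin on the latch arm, 38 mm from the hinge axis; pin 13 mm diameter, 34 mm tall, its foot on the arm, 113 mm above the cart. The arm is 14 mm wide, 6 mm thick and turns 7 mm above the seated bar's top.
- purple_cup: spray-gun cup with black lid and yellow tip, 100 mm across, 165 mm tall: bystander, leave alone. Origin: centre of its underside.
- mixing_pot: empty black mixing pot, 106 mm across, 93 mm tall: bystander, leave alone. Origin: centre of its underside.
- fan_deck: colour fan deck, 150x44x19 mm: bystander, leave alone. Origin: centre of its underside.
- masking_tape: roll of cream masking tape lying flat, 104 mm across, 24 mm high: bystander, leave alone. Origin: centre of its underside.
- marker: marker pen with black cap, 128x18x18 mm: bystander, leave alone. Origin: centre of its underside.
Things that resemble listed ones, but are neither listed nor needed, are in the scene too. What is shaped like the tin_red but pink is not meant.

How it is judged (in metres and radians):
On the way, in this order (a step that is already met when the one before it is completed fails the run):
1. the red tin stands in pocket 1 (horizontal distance between tin_red and pocket_1 below 0.008 m and z of tin_red in the frame of pocket_1 below 0.005 m and angle between tin_red's own z axis and vertical below 0.08 rad), for 0.2 s.
2. the yellow tin stands in pocket 2 (horizontal distance between tin_yellow and pocket_2 below 0.008 m and z of tin_yellow in the frame of pocket_2 below 0.005 m and angle between tin_yellow's own z axis and vertical below 0.08 rad), for 0.2 s.
3. the green tin stands in pocket 3 (horizontal distance between tin_green and pocket_3 below 0.008 m and z of tin_green in the frame of pocket_3 below 0.005 m and angle between tin_green's own z axis and vertical below 0.08 rad), for 0.2 s.
4. the bar lies down in both forks (x of bar in the frame of cradle between -0.009 and 0.009 m and y of bar in the frame of cradle between -0.008 and 0.008 m and z of bar in the frame of cradle between 0.084 and 0.092 m and angle between bar's own z axis and vertical below 0.04 rad and angle between the x axis of bar and the x axis of cradle, either way round below 0.08 rad), for 0.2 s.
5. the latch is swung across the bar (all of step 4 and value of joint latch above 1.35 rad), for 0.2 s.
At the end, for the whole second after the job is handed in: Every tin present stands on the floor of its own pocket (within 8 mm of centre, 5 mm of the floor), loaded red, yellow, green; the bar rests level in both forks (within 9 mm lengthwise, 8 mm sideways, 4 mm in height); the latch is past 1.35 rad; all released and at rest (all of step 1 and all of step 2 and all of step 3 and all of step 5 and linear speed of each of bar, tin_red, tin_yellow, tin_green below 0.02 m/s); the robot touches nothing.
It fails at once if a bystander is pushed more than 40 mm from its place (distance of any of purple_cup, mixing_pot, fan_deck, masking_tape, marker from where it was at the start of the episode above 0.04 m).
Of tin_red, tin_yellow, tin_green only 2 to 3 are there at a start; the rules pass over those that are not, and their reading is None.
At some moment in a run one of tin_red, tin_yellow, tin_green, bar may be knocked a few centimetres aside while the robot is not near it.
It also fails if it takes over 210 s, if anything falls off the work surface, if the arm or the gripper's body presses on something with over 40 N, if the wrist force passes 120 N, or if a joint passes its speed limit or range.

## Robot

A 7-joint arm with a two-finger parallel gripper is mounted at the origin on a cart in front of the work surface, level with it; the furniture and walls round the work are solid. World frame = base frame: x ahead of the robot, y to its left, z up, the work surface at z = 0. Lengths are in mm, angles in rad, forces in N, time in s.
With the tool pointing down it reaches from about 400 to 875 mm from the base axis. Payload 19.3 kg.
Tool frame: the origin (TCP) lies on the centre line of the jaws, within the pads' length; the fingertips stand 25 mm ahead of it and the grasp point (between the pads) lies 6 mm ahead of it (robot.tips_ahead is the distance from the TCP to the fingertips, in mm); z points along the fingers, y is the line along which they close (so a half turn about z gives the same grasp; the last joint's range is limited). The gripper opens to 85 mm and grips with 20 to 120 N. Pads are 22 mm wide; open, the fingers measure 114 mm over their backs; the gripper's body (76 mm by 85 mm) begins 54 mm behind the grasp point. The pads swing forward as they close: fully open they stand 13 mm farther back than shut.
Start: joints at [1.086, 0.521, -0.036, 1.599, 0.021, 1.021, -0.113], TCP at [251.852, -572.002, 256.291] pointing down, gripper open.
Joint ranges: [-2.91, 2.91], [-0.3, 2.13], [-1.5, 1.42], [0.17, 2.43], [-1.26, 4.41], [0.16, 1.93], [-2.52, 2.52]. Speed limits (rad/s): [1.89, 1.89, 2.39, 2.39, 3.01, 3.01, 3.01].

## Interface

Orientations are given as a rotation vector (axis times angle).
In Python, from rig import robot gives the robot as it stands.
- The arm moves only by the tool drive_tool, never from a script. Its argument "rows" is text: rows parted by semicolons, each of 5 numbers parted by spaces: the shift along the world's x, y, z normalised to -1 to 1, where 1 is 300 mm, then the turn about the world's z normalised to -1 to 1, where 1 is 2 rad, then the opening, from 0 (shut) to 1 (fully open). A call has 1 to 5 rows; each row is the pose to reach, as a shift and turn from the pose commanded when the call began; what a row does not reach only later rows make up. A row lasts 1/12 s, in which the tool goes at most 41.7 mm and 7.16 degrees, less where a joint would pass 70% of its speed; a pose out of reach is approached as far as the arm can. A call with a number of a shift or a turn outside -1 to 1 is refused whole. A call with a gripper value outside its range is refused whole. The fingers move at their own pace and stop on an object; "squeeze" is the grip in N (left out, the last holds). Time passes only in rows, so rows that repeat a pose let the fingers close. It gives the time, the measured TCP pose, the force, the opening and the grip force at its end, in the units of the state.
- robot.get_state(): the state, without advancing time (a new reading comes with each control period).
- robot.camera(name): name is "scene" or "top" or "wrist"; returns (picture, depth): 420x560x3 uint8, red, green, blue; 420x560 float32, mm along the optical axis (not along the pixel's ray), 0 where there is no reading.
- robot.camera_model(name): a dict with "vfov" (degrees; the focal length in pixels is half the picture's height over the tangent of half this angle, whatever the lens; pixels are square), "cx", "cy" (the principal point, pixels), "origin" and "orientation" of the camera in the world; the wrist camera has in their place "tool_from_camera" (4x4, takes a point from camera to tool coordinates, whose origin is the TCP and whose axes are the flange's). Camera axes: x right, y down, z forward; pixel columns grow to the right and rows downward; lengths in mm; the calibration is good to about 2 mm. A picture is of the moment at which its call begins: read the wrist's pose just before it. camera_model takes no time and is no camera call.
- robot.hand_in(): hands the job in; it is judged then, once.
Trained networks look in the newest picture that a camera, given by its name, has taken for a name from the list of things; names that differ only in an ending like _2 or _b are one class to them, and where a whole thing is asked for, a point or a joint stands for the part that bears it (a point fixed in the world has none). Each returns a list of dicts, best first, with "conf" (0 to 1); they miss things now and then, are a little off and sometimes report something else, mostly with a low value. They report only what shows in the picture. A call takes as long as a camera call. They do not tell look-alikes from the thing itself.
- robot.look_for(query, camera): "location" ([column, row] in pixels, amid what is visible of it).
- robot.tip_of(query, camera): "location" ([column, row] in pixels: a listed point, or the origin of a listed thing).
The state is a dict: "t": time; "joint_positions": joint angles; "qd": joint speeds; "effort": joint torques, N m; "position": TCP position; "ee_rot": TCP orientation; "wrist_force": force on the tool from outside, world axes, zero at the start; "moment": the same for the moment, N m; "grip_width": opening from 0.0 (shut) to 1.0 (fully open); "grip_force": force on a finger pad.
Only numpy, scipy, OpenCV 4.12 (cv2) and the standard library are available. Lean on these libraries where they do the work, as an engineer would, in place of code of your own. Each camera call takes 0.05 s, during which the arm holds its last target. There are 200 camera calls.

## Working session

There is one attempt and no reset: what is moved stays moved. The work goes in short steps, Python scripts to look and compute and a tool call to move; the robot and the scene stay as the last step left them, time stands still between calls to the robot, and variables do not carry over. Pictures are saved under pics/ and viewed, at most 14 in all, crops included, and the job is handed in when it is done.

Besides the shell and the picture viewer there is one more tool, called as name(argument=value, ...) on one line, values as JSON. drive_tool: Moves the arm, as the interface text tells. Scaled input: -1 to 1 covers 300 mm each way for a shift and 2 rad each way for a turn. Its arguments: {"type":"object","properties":{"rows":{"type":"string"},"squeeze":{"type":"number"}},"required":["rows"]}

```bash
ls; mkdir -p pics; cat > h.py <<'E'
import numpy as np, cv2
from scipy.spatial.transform import Rotation as R
from rig import robot
def cam(n):
    s=robot.get_state(); p,d=robot.camera(n); m=robot.camera_model(n)
    if n=='wrist':
        T=np.eye(4);T[:3,:3]=R.from_rotvec(s['ee_rot']).as_matrix();T[:3,3]=s['position']
        T=T@np.array(m['tool_from_camera'])
    else:
        T=np.eye(4);o=np.array(m['orientation'],float)
        T[:3,:3]=R.from_rotvec(o).as_matrix() if o.shape==(3,) else o
        T[:3,3]=m['origin']
    return p,d,m,T
def world(d,m,T,u=None,v=None):
    h,w=d.shape;f=h/2/np.tan(np.radians(m['vfov'])/2)
    if u is None: u,v=np.meshgrid(np.arange(w),np.arange(h)); z=d
    else: z=d[np.round(v).astype(int),np.round(u).astype(int)]
    c=np.stack([(u-m['cx'])/f*z,(v-m['cy'])/f*z,z],-1)
    return c@T[:3,:3].T+T[:3,3]
def save(p,n): cv2.imwrite('pics/'+n,p[...,::-1])
E
python3 - <<'E'
from h import *
for n in ['top','scene']:
    p,d,m,T=cam(n); save(p,n+'1.png'); print(m)
    W=world(d,m,T); np.savez(n+'.npz',W=W,p=p,d=d)
    for q in ['tin_red','tin_yellow','tin_green','bar','latch_pin','cradle','saddle_near','saddle_far','pocket_1','pocket_3','latch_hinge']:
        try:
            for r in robot.tip_of(q,n)[:3]:
                u,v=r['location']; print(q,r['conf'],np.round(r['location']),np.round(W[int(min(419,max(0,v))),int(min(559,max(0,u)))]))
        except Exception as e: print(q,e)
print(robot.get_state())
E
```

```text
pics
{'vfov': 49.14045580671179, 'cx': 276.4826012064633, 'cy': 210.40888008028122, 'origin': array([ 364.93305378,   24.82744888, 1346.37842703]), 'orientation': array([-2.12229697,  2.1626964 , -0.21128273])}
tin_red 0.94 [276. 220.] [564.  -5.  60.]
tin_red 0.81 [311. 217.] [ 567. -106.   65.]
tin_red 0.57 [326. 177.] [ 684. -154.   60.]
tin_green 0.86 [290. 259.] [453. -44.  59.]
bar 0.96 [190. 224.] [544. 224. 141.]
bar 0.18 [193. 226.] [543. 221.  96.]
latch_pin 0.63 [181. 266.] [434. 245. 148.]
cradle 0.62 [192. 226.] [541. 221. 129.]
saddle_near 0.65 [186. 266.] [436. 238. 113.]
saddle_far 0.75 [192. 177.] [680. 228.  97.]
pocket_1 0.95 [196. 226.] [558. 229.   5.]
pocket_1 0.85 [195. 203.] [606. 218. 100.]
pocket_1 0.69 [194. 251.] [482. 232.   3.]
pocket_3 0.95 [196. 226.] [558. 229.   5.]
pocket_3 0.85 [195. 203.] [606. 218. 100.]
pocket_3 0.69 [194. 251.] [482. 232.   3.]
{'vfov': 45.410886308506925, 'cx': 286.0170000251697, 'cy': 214.0566005599684, 'origin': array([-468.91208422,  597.6091156 , 1184.90529577]), 'orientation': array([-1.31199238,  2.19975899, -0.98481297]
[... 1023 characters left out ...]
t_positions': array([ 1.08579231,  0.52141485, -0.03631123,  1.59950104,  0.02119655,
        1.02108361, -0.11279061]), 'qd': array([ 0.00060646,  0.00030093, -0.00070257,  0.00273278, -0.00030209,
       -0.00076019, -0.00067898]), 'effort': array([-1.86709054e-03, -9.26824522e+01,  1.97800376e+00, -3.70232427e+01,
        1.80868828e-02,  2.11319064e-03,  9.40598170e-05]), 'position': array([ 251.86438726, -571.99962325,  256.28102373]), 'ee_rot': array([-3.07425042e+00, -6.46867071e-01, -5.23075831e-06]), 'wrist_force': array([ 0.24963005, -0.44469226, -0.13516086]), 'moment': array([ 6.60954262e-03,  9.61550849e-05, -6.15957082e-02]), 'grip_force': 0.0, 'grip_width': 0.9988362968124371}
```

```bash
python3 - <<'E'
from h import *
p=cv2.imread('pics/top1.png'); cv2.imwrite('pics/top1c.png',cv2.resize(p[120:320,140:400],None,fx=3,fy=3,interpolation=2))
E
```

```text
(no output)
```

View pics/top1c.png

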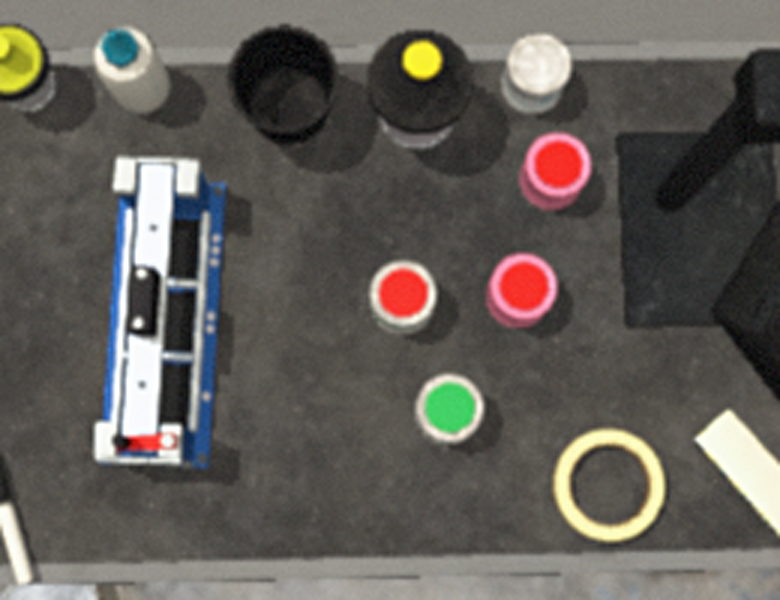

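View pics/scene1.png

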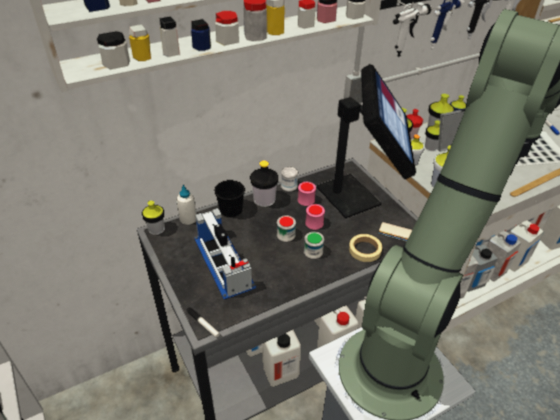

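```bash
python3 - <<'E'
from h import *
D=np.load('top.npz');W=D['W'];p=D['p'].astype(int);ok=D['d']>0
x,y,z=W[...,0],W[...,1],W[...,2]
for a in range(-700,-150,50):
    s=ok&(y>a)&(y<a+50)&(z>200)&(z<1100)
    if s.sum()>3: print('mon',a,s.sum(),[np.round(np.percentile(W[s][:,k],[0,2,98,100])) for k in range(3)])
def rect(s,n):
    r=cv2.minAreaRect(W[s][:,:2].astype(np.float32)); print(n,s.sum(),r,np.round(W[s].mean(0),1),W[s][:,2].std())
R_=ok&(x>380)&(x<720)&(y>140)&(y<310)
rect(R_&(z>95)&(z<104)&(x>455)&(x<650),'bar')
rect(R_&(z>130)&(z<150)&(x>480),'block')
rect(R_&(z>101)&(z<112)&(x>660),'farcheeks')
rect(R_&(z>5)&(z<11),'base')
hs=cv2.cvtColor(D['p'],cv2.COLOR_RGB2HSV)
rect(R_&(hs[...,0]>100)&(hs[...,0]<130)&(hs[...,1]>120),'blue')
rect(R_&((hs[...,0]<8)|(hs[...,0]>172))&(hs[...,1]>150),'latch')
for c,u,v in [('red',274,217),('green',290,256),('pink1',314,215),('pink2',325,176)]:
    s=ok&(z>52)&(z<80);yy,xx=np.mgrid[:420,:560];s&=(np.hypot(xx-u,yy-v)<16); rect(s,c)
    b=(np.hypot(xx-u,yy-v)<5)
    print(D['p'][b].mean(0))
E
```

```text
mon -700 731 [array([650., 926., 955., 955.]), array([-700., -698., -651., -650.]), array([213., 232., 388., 405.])]
mon -650 1026 [array([266., 276., 954., 955.]), array([-650., -649., -601., -600.]), array([202., 216., 430., 450.])]
mon -600 615 [array([214., 262., 954., 955.]), array([-600., -599., -551., -550.]), array([200., 203., 389., 427.])]
mon -550 1988 [array([208., 214., 940., 954.]), array([-550., -547., -501., -500.]), array([201., 222., 456., 463.])]
mon -500 3065 [array([227., 575., 953., 956.]), array([-500., -498., -451., -450.]), array([201., 212., 670., 689.])]
mon -450 3037 [array([201., 488., 954., 956.]), array([-450., -449., -401., -400.]), array([200., 217., 627., 648.])]
mon -400 4897 [array([177., 188., 953., 956.]), array([-400., -399., -351., -350.]), array([200., 229., 688., 707.])]
mon -350 3936 [array([395., 411., 953., 956.]), array([-350., -349., -301., -300.]), array([200., 223., 620., 630.])]
mon -300 4447 [array([425., 440., 953., 956.]), array([-300., -299., -252., -250.]), array([200., 217., 613., 631.])]
mon -250 2546 [array([460., 468., 954., 
[... 1160 characters left out ...]
84, 60.99043655395508), 89.0609359741211) [567.7  -1.8  61.8] 2.7574373762077578
[247.89855072  54.10144928  46.23188406]
green 387 ((459.8565673828125, -43.145111083984375), (59.276058197021484, 59.24679946899414), 89.53511810302734) [459.2 -42.9  62.1] 2.830921576085871
[ 66.49275362 209.37681159 102.43478261]
pink1 366 ((571.8181762695312, -115.5352783203125), (57.72399139404297, 59.96276092529297), 87.45088958740234) [ 572.4 -115.6   61.6] 2.906497705323528
[247.91304348  49.43478261  41.69565217]
pink2 352 ((690.6190795898438, -154.11402893066406), (59.38984680175781, 61.250633239746094), 44.71721267700195) [ 690.  -153.4   61.6] 3.05279211029287
[248.10144928  46.56521739  38.42028986]
```

drive_tool(rows="0 0.13 0.05 0 1; 0 0.26 0.1 0 1; 0 0.39 0.15 0 1; 0 0.52 0.15 0 1; 0 0.65 0.15 0 1")

```text
t: 1.62
position: [251.7, -375.4, 301.9]
ee_rot: [3.073, 0.646, 0.001]
wrist_force: [0.9, 0.0, 0.1]
grip_width: 1.0
grip_force: 0.0
```

```bash
python3 -c "
from h import *
print(robot.get_state()); print(robot.camera_model('wrist'), robot.tips_ahead)"
```

```text
{'t': 1.6167, 'joint_positions': array([ 0.92858806,  0.19050413, -0.09242041,  1.9737885 ,  0.02135355,
        0.97655477, -0.33027429]), 'qd': array([-0.4302023 , -0.65198011, -0.22902392,  0.88442394, -0.00808849,
       -0.21759722, -0.65176349]), 'effort': array([  8.52189302, -50.32937407,   4.07214448, -41.10818982,
         0.29662468,   0.94397474,   2.3989559 ]), 'position': array([ 251.71208706, -375.40906468,  301.94586685]), 'ee_rot': array([3.07282712e+00, 6.46312453e-01, 1.00153528e-03]), 'wrist_force': array([0.92194498, 0.01778255, 0.10887475]), 'moment': array([ 0.02973273, -0.10521902,  0.00211158]), 'grip_force': 0.0, 'grip_width': 1.0004273756461028}
{'vfov': 64.930279375143, 'cx': 279.09940679236723, 'cy': 210.17641936767043, 'tool_from_camera': array([[-3.93996754e-04, -9.57141294e-01, -2.89621112e-01,
         7.33870025e+01],
       [ 9.99999331e-01, -6.92141315e-04,  9.27006120e-04,
        -9.39527540e-02],
       [-1.08773457e-03, -2.89620553e-01,  9.57140926e-01,
        -1.15164275e+02],
       [ 0.00000000e+00,  0.00000000e+00,  0.00000000e+00,
         1.00000000e+00]])} 25.0
```

drive_tool(rows="0.07 0.115 0 0 1; 0.14 0.23 0 0 1; 0.21 0.345 0 0 1; 0.28 0.46 0 0 1; 0.35 0.575 0 0 1")

```text
t: 2.03
position: [357.4, -202.7, 301.7]
ee_rot: [3.074, 0.646, 0.001]
wrist_force: [2.3, -0.6, 0.5]
grip_width: 1.001
grip_force: 0.0
```

drive_tool(rows="0.06 0.12 0 0 1; 0.12 0.24 0 0 1; 0.18 0.36 0 0 1; 0.24 0.48 0 0 1; 0.3 0.6 0 0 1")

```text
t: 2.45
position: [447.3, -22.6, 301.6]
ee_rot: [3.074, 0.646, 0.001]
wrist_force: [2.4, -0.9, 0.1]
grip_width: 1.0
grip_force: 0.0
```

drive_tool(rows="0.02 0.12 0.02 -0.05 1; 0.04 0.24 0.04 -0.1 1; 0.06 0.36 0.06 -0.15 1; 0.08 0.48 0.08 -0.2 1; 0.1 0.6 0.1 -0.236 1")

```text
t: 2.87
position: [476.8, 157.0, 331.7]
ee_rot: [3.14, -0.099, 0.001]
wrist_force: [0.8, -1.2, -0.1]
grip_width: 1.001
grip_force: 0.0
```

drive_tool(rows="0.05 0.12 0.05 0 1; 0.08 0.24 0.1 0 1; 0.08 0.24 0.1 0 1; 0.08 0.24 0.1 0 1")

```text
t: 3.2
position: [500.8, 229.5, 361.5]
ee_rot: [-3.139, 0.085, -0.0]
wrist_force: [-0.3, -1.2, 0.0]
grip_width: 0.997
grip_force: 0.0
```

```bash
python3 - <<'E'
from h import *
p,d,m,T=cam('wrist'); save(p,'w1.png'); W=world(d,m,T); np.savez('w1.npz',W=W,p=p,d=d)
for q in ['latch_pin','latch_hinge','bar','saddle_near','saddle_far']:
    for r in robot.tip_of(q,'wrist')[:2]:
        u,v=r['location']; print(q,r['conf'],np.round(r['location']),np.round(W[int(v),int(u)]))
s=robot.get_state();print(s['position'],s['ee_rot'])
E
```

```text
latch_pin 0.83 [263. 246.] [436. 252. 145.]
latch_hinge 0.7 [302. 232.] [437. 207. 116.]
latch_hinge 0.55 [274. 128.] [558. 231. 137.]
bar 0.74 [272. 129.] [558. 234. 136.]
saddle_near 0.94 [272. 227.] [440. 241.  97.]
[500.90468061 226.44764171 361.24430285] [ 3.13982994e+00 -9.21331613e-02  6.55642858e-05]
```

View pics/w1.png

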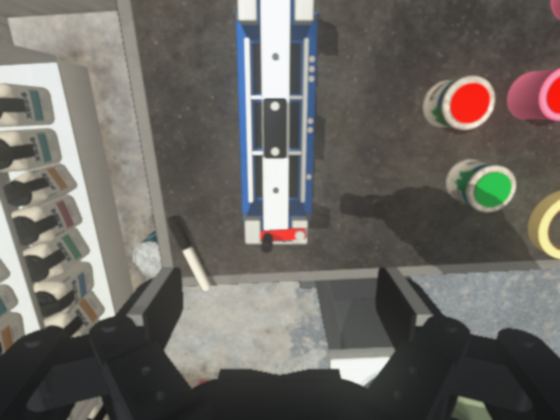

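```bash
python3 - <<'E'
from h import *
D=np.load('w1.npz');W=D['W'];ok=D['d']>0;x,y,z=W[...,0],W[...,1],W[...,2]
def rect(s,n):
    r=cv2.minAreaRect(W[s][:,:2].astype(np.float32)); print(n,s.sum(),np.round(np.array(r[0]),1),np.round(r[1],1),round(r[2],2),np.round(W[s].mean(0),1))
R_=ok&(x>380)&(x<720)&(y>140)&(y<310)
rect(R_&(z>94)&(z<105)&(x>460)&(x<655)&(abs(y-232)<25),'bar')
rect(R_&(z>130)&(x>480)&(x<620),'block')
rect(R_&(z>130)&(x<470),'pin')
hs=cv2.cvtColor(D['p'],cv2.COLOR_RGB2HSV)
rect(R_&((hs[...,0]<8)|(hs[...,0]>172))&(hs[...,1]>150),'latch')
rect(R_&(z>85)&(z<125)&(x<460),'post')
rect(R_&(hs[...,0]>100)&(hs[...,0]<130)&(hs[...,1]>120)&(z<15),'blue')
E
```

```text
bar 3424 [557.9 230.9] [ 30.  196.1] 86.85 [568.9 230.1  97.6]
block 46087 [536.7 227.1] [149.5  98.4] 87.0 [511.1 228.7 395.8]
pin 146 [432.3 247.2] [12.4 11.5] 74.66 [433.6 246.9 141.6]
latch 272 [433.5 229.1] [51.1 13.1] 88.06 [434.1 230.  110.5]
post 1773 [437.6 237.1] [76.1 45.6] 86.46 [438.5 236.3 102.5]
blue 1751 [555.6 230.6] [102.4 253.3] 86.77 [567.3 240.1   5.6]
```

drive_tool(rows="-0.09 0.03 -0.1 0 0.6; -0.18 0.06 -0.2 0 0.6; -0.22 0.067 -0.32 0 0.6; -0.22 0.067 -0.44 0 0.6; -0.22 0.067 -0.56 0 0.6")

```text
t: 3.92
position: [434.4, 246.9, 192.4]
ee_rot: [-3.14, 0.09, -0.002]
wrist_force: [2.5, 1.3, -0.6]
grip_width: 0.599
grip_force: 0.0
```

```bash
python3 - <<'E'
from h import *
p,d,m,T=cam('wrist'); save(p,'w2.png'); W=world(d,m,T);ok=d>0
x,y,z=W[...,0],W[...,1],W[...,2]
s=ok&(z>130)&(z<152)&(abs(x-434)<20)&(abs(y-247)<20)
print(s.sum(),cv2.minAreaRect(W[s][:,:2].astype(np.float32)) if s.sum() else 0,W[s].mean(0))
print(robot.get_state()['position'])
E
```

```text
578 ((432.3426513671875, 247.6620330810547), (12.3857421875, 12.317140579223633), 27.833717346191406) [433.68627214 247.52241041 141.72293225]
[432.52500126 245.3113287  186.43533576]
```

View pics/w2.png

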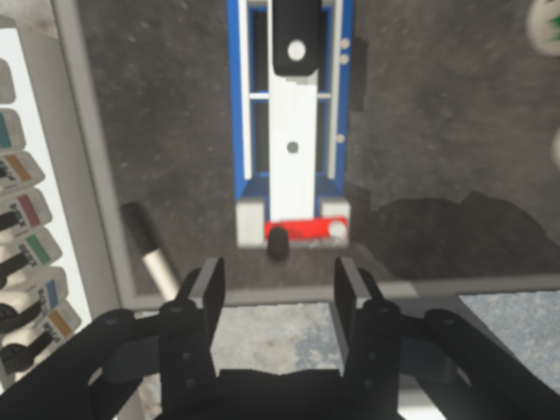

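drive_tool(rows="0 0 -0.08 0 0.5; 0 0 -0.16 0 0.5; 0 0 -0.16 0 0.5; 0 0 -0.16 0 0.5")

```text
t: 4.3
position: [434.8, 247.4, 145.9]
ee_rot: [3.139, -0.09, -0.002]
wrist_force: [-0.1, 0.1, 0.6]
grip_width: 0.502
grip_force: 0.0
```

drive_tool(rows="0 0 0 0 0; 0 0 0 0 0; 0 0 0 0 0; 0 0 0 0 0; 0 0 0 0 0", squeeze=20)

```text
t: 4.72
position: [435.6, 248.0, 146.7]
ee_rot: [-3.139, 0.09, -0.003]
wrist_force: [-0.8, 0.6, 11.2]
grip_width: 0.145
grip_force: 21.2
```

drive_tool(rows="-0.039 -0.004 0.01 0 0; -0.076 -0.02 0.01 0 0; -0.105 -0.046 0.01 0 0; -0.125 -0.08 0.01 0 0; -0.133 -0.117 0.01 0 0")

```text
t: 5.13
position: [393.7, 213.9, 148.9]
ee_rot: [-3.138, 0.086, 0.0]
wrist_force: [-3.5, 8.8, -3.8]
grip_width: 0.142
grip_force: 21.1
```

drive_tool(rows="0 0 0 0 0; 0 0 0 0 0")

```text
t: 5.3
position: [393.7, 212.4, 148.8]
ee_rot: [3.14, -0.089, -0.002]
wrist_force: [-12.1, 1.1, 4.3]
grip_width: 0.139
grip_force: 21.8
```

drive_tool(rows="0 0 0 0 0.5; 0 0 0 0 0.5; 0 0 0.1 0 0.5; 0 0 0.22 0 0.5; 0 0 0.34 0 0.5")

```text
t: 5.72
position: [394.6, 212.3, 251.8]
ee_rot: [3.14, -0.09, -0.002]
wrist_force: [1.4, 0.4, 0.7]
grip_width: 0.502
grip_force: 0.0
```

drive_tool(rows="0.1 0.01 0 0 0.6; 0.15 0.02 0 0 0.6; 0.15 0.02 0 0 0.6; 0.15 0.02 0 0 0.6")

```text
t: 6.05
position: [440.3, 218.3, 250.4]
ee_rot: [-3.14, 0.091, -0.0]
wrist_force: [-0.6, -0.1, -0.7]
grip_width: 0.602
grip_force: 0.0
```

```bash
python3 - <<'E'
from h import *
p,d,m,T=cam('wrist'); save(p,'w3.png'); W=world(d,m,T);ok=d>0
x,y,z=W[...,0],W[...,1],W[...,2]
def rect(s,n):
    r=cv2.minAreaRect(W[s][:,:2].astype(np.float32)); print(n,s.sum(),np.round(np.array(r[0]),1),np.round(r[1],1),round(r[2],2),np.round(W[s].mean(0),1))
R_=ok&(x>370)&(x<720)&(y>140)&(y<310)
for n,s in [('bar',R_&(z>94)&(z<105)&(x>460)&(x<655)&(abs(y-232)<25)),('block',R_&(z>130)&(z<150)&(x>500)&(x<620)),('pin',R_&(z>130)&(z<155)&(x<430))]:
    if s.sum()>5: rect(s,n)
print(robot.get_state()['position'])
E
```

```text
bar 3660 [525.1 232.9] [ 30.1 130.9] 86.86 [502.6 232.5  97.6]
block 3503 [553.2 231.4] [24.2 53.4] 86.67 [553.6 231.1 137.4]
pin 324 [395.2 211.5] [12.4 12.2] 39.48 [396.9 211.7 141.3]
[439.64657101 218.33101802 250.26499598]
```

drive_tool(rows="0.12 0.01 0 0 0.6; 0.24 0.03 0 0 0.6; 0.36 0.042 0 0 0.6; 0.387 0.042 -0.06 0 0.6; 0.387 0.042 -0.19 0 0.6")

```text
t: 6.52
position: [559.4, 231.8, 195.6]
ee_rot: [-3.137, 0.092, -0.009]
wrist_force: [0.5, 0.4, -1.5]
grip_width: 0.599
grip_force: 0.0
```

drive_tool(rows="0 0 -0.1 0 0.6; 0 0 -0.207 0 0.6; 0 0 -0.207 0 0.6; 0 0 -0.207 0 0; 0 0 -0.207 0 0", squeeze=60)

```text
t: 6.93
position: [556.4, 231.6, 133.0]
ee_rot: [-3.14, 0.089, -0.002]
wrist_force: [0.4, -0.4, 0.7]
grip_width: 0.334
grip_force: 0.0
```

drive_tool(rows="0 0 0 0 0; 0 0 0 0 0; 0 0 0 0 0; 0 0 0 0 0")

```text
t: 7.27
position: [556.8, 231.7, 133.4]
ee_rot: [-3.139, 0.09, -0.004]
wrist_force: [-1.7, 0.2, 9.8]
grip_width: 0.274
grip_force: 60.8
```

drive_tool(rows="0 0 0.06 0 0; 0 0 0.15 0 0; 0 0 0.25 0 0; 0 -0.1 0.25 0 0; 0 -0.2 0.25 0 0")

```text
t: 7.68
position: [556.6, 172.2, 209.1]
ee_rot: [-3.138, 0.085, -0.006]
wrist_force: [0.1, -1.7, -5.3]
grip_width: 0.266
grip_force: 60.0
```

drive_tool(rows="0 -0.1 0 0 0; 0 -0.197 0 0 0; 0 -0.197 -0.1 0 0; 0 -0.197 -0.2 0 0; 0 -0.197 -0.32 0 0")

```text
t: 8.1
position: [557.3, 111.4, 111.5]
ee_rot: [-3.139, 0.092, -0.007]
wrist_force: [1.4, -0.1, -4.3]
grip_width: 0.276
grip_force: 60.1
```

drive_tool(rows="0 0 -0.1 0 0; 0 0 -0.17 0 0; 0 0 -0.205 0 0; 0 0 -0.215 0 0; 0 0 -0.215 0 0")

```text
t: 8.52
position: [556.1, 112.1, 46.5]
ee_rot: [3.14, -0.09, 0.0]
wrist_force: [0.8, 0.3, -3.1]
grip_width: 0.271
grip_force: 60.0
```

drive_tool(rows="0 0 -0.004 0 0; 0 0 -0.004 0 0; 0 0 -0.004 0 0.6; 0 0 -0.004 0 0.6; 0 0 -0.004 0 0.6")

```text
t: 8.93
position: [556.5, 112.1, 45.1]
ee_rot: [-3.14, 0.09, -0.002]
wrist_force: [-0.3, -0.0, -0.3]
grip_width: 0.599
grip_force: 0.0
```

drive_tool(rows="0 0 0.1 0 0.6; 0 0 0.22 0 0.6; 0 0 0.35 0 1; 0 0 0.48 0 1; 0 0 0.61 0 1")

```text
t: 9.35
position: [555.7, 112.0, 229.8]
ee_rot: [-3.14, 0.09, -0.0]
wrist_force: [1.0, 0.4, 0.8]
grip_width: 0.989
grip_force: 0.0
```

drive_tool(rows="0 -0.1 0.05 0 1; 0 -0.2 0.1 0 1; -0.07 -0.3 0.12 0 1; -0.14 -0.38 0.15 0 1; -0.14 -0.38 0.15 0 1")

```text
t: 9.77
position: [511.7, -7.0, 274.2]
ee_rot: [3.138, -0.098, 0.001]
wrist_force: [2.2, -0.4, 1.0]
grip_width: 0.998
grip_force: 0.0
```

```bash
cat >> h.py <<'E'
def tins(n='wrist',save_as=None):
    p,d,m,T=cam(n); W=world(d,m,T); hs=cv2.cvtColor(p,cv2.COLOR_RGB2HSV)
    if save_as: save(p,save_as)
    z=W[...,2]; out=[]
    for c,a in [('red',(hs[...,0]<6)|(hs[...,0]>174)),('green',(hs[...,0]>50)&(hs[...,0]<85)),('yellow',(hs[...,0]>20)&(hs[...,0]<32))]:
        k=(a&(hs[...,1]>140)&(d>0)&(z>40)&(z<95)&(np.hypot(W[...,0],W[...,1])<900)).astype(np.uint8)
        N,L,S,C=cv2.connectedComponentsWithStats(k)
        for i in range(1,N):
            if S[i,4]>25:
                ys,xs=np.where(L==i); dil=cv2.dilate((L==i).astype(np.uint8),np.ones((9,9)))*(z>50)*(z<95)*(d>0)
                lid=W[dil>0]; print(c,S[i,4],np.round(C[i]),'dab',np.round(W[L==i].mean(0),1),'lid',np.round(cv2.minEnclosingCircle(lid[:,:2].astype(np.float32)),1) if 0 else np.round(lid.mean(0),1))
    return p,d,m,T,W
E
python3 - <<'E'
from h import *
p,d,m,T,W=tins('wrist','w4.png'); print(robot.get_state()['position'])
tins('top')
E
```

```text
red 1866 [236. 112.] dab [585.7  28.4  61.1] lid [585.7  28.4  60.5]
red 1960 [388. 113.] dab [ 576.  -116.1   61.1] lid [ 575.9 -116.3   60.6]
green 1276 [315. 229.] dab [462.9 -43.2  61.1] lid [462.6 -43.3  60.5]
[513.17175988  -4.60962625 273.85653387]
red 200 [326. 174.] dab [ 690.8 -153.3   62.7] lid [ 690.  -153.2   61.7]
yellow 271 [143. 141.] dab [789.1 366.4  85.5] lid [790.3 365.8  82.5]
```

View pics/w4.png

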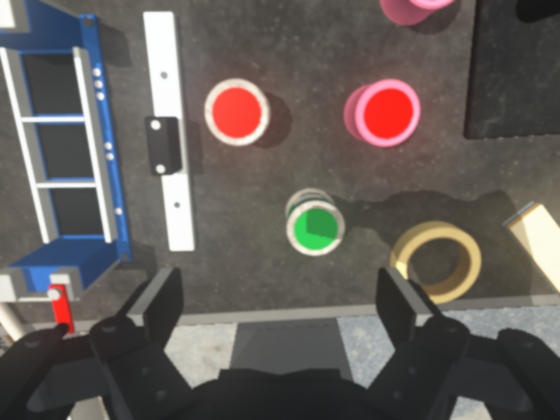

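drive_tool(rows="0.12 0.05 -0.02 0 1; 0.2 0.1 -0.1 0 1; 0.239 0.101 -0.22 0 1; 0.239 0.101 -0.35 0 1; 0.239 0.101 -0.48 0 1")

```text
t: 10.28
position: [586.5, 30.1, 126.4]
ee_rot: [-3.139, 0.087, -0.001]
wrist_force: [1.8, -0.2, -1.1]
grip_width: 0.999
grip_force: 0.0
```

drive_tool(rows="0 0 -0.1 0 1; 0 0 -0.19 0 1; 0 0 -0.228 0 1; 0 0 -0.228 0 1; 0 0 -0.228 0 0", squeeze=40)

```text
t: 10.7
position: [586.1, 29.0, 60.5]
ee_rot: [-3.14, 0.089, 0.0]
wrist_force: [0.4, 0.5, 1.7]
grip_width: 0.883
grip_force: 0.0
```

drive_tool(rows="0 0 0 0 0; 0 0 0 0 0; 0 0 0 0 0; 0 0 0 0 0")

```text
t: 11.03
position: [586.8, 28.7, 62.1]
ee_rot: [-3.14, 0.09, -0.005]
wrist_force: [-2.3, 0.1, 10.0]
grip_width: 0.711
grip_force: 43.9
```

drive_tool(rows="0 0 0.08 0 0; 0 0 0.2 0 0; 0 0 0.32 0 0; 0 0 0.44 0 0; 0 0 0.55 0 0")

```text
t: 11.45
position: [585.8, 28.3, 228.6]
ee_rot: [-3.14, 0.09, -0.004]
wrist_force: [0.8, -0.5, -1.9]
grip_width: 0.71
grip_force: 44.8
```

drive_tool(rows="-0.08 0.1 0 0 0; -0.16 0.2 0.02 0 0; -0.24 0.3 0.04 0 0; -0.32 0.38 0.06 0 0; -0.36 0.4 0.06 0 0")

```text
t: 11.87
position: [475.5, 152.3, 245.4]
ee_rot: [-3.138, 0.083, -0.004]
wrist_force: [0.2, 1.2, -0.6]
grip_width: 0.706
grip_force: 45.0
```

drive_tool(rows="0 0 0 0 0; 0 0 0 0 0")

```text
t: 12.03
position: [477.8, 148.4, 244.2]
ee_rot: [-3.14, 0.088, -0.003]
wrist_force: [1.0, 0.1, -1.3]
grip_width: 0.708
grip_force: 45.0
```

```bash
python3 - <<'E'
from h import *
p,d,m,T=cam('wrist'); save(p,'w5.png'); W=world(d,m,T); np.savez('w5.npz',W=W,p=p,d=d,)
print(robot.get_state()['position'],robot.get_state()['grip_width'])
E
```

```text
[478.26812832 147.84362085 243.89206249] 0.7069559015163794
```

View pics/w5.png

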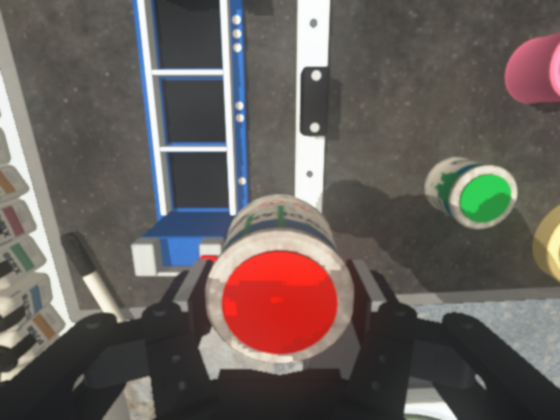

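```bash
cat > fit.py <<'E'
from h import *
from scipy.optimize import least_squares
def fit(W,d,p,excl=None):
    x,y,z=W[...,0],W[...,1],W[...,2]
    s=(d>0)&(z>20)&(z<31)&(x>430)&(x<700)&(y>170)&(y<300)&(p.min(-1)>120)
    P=W[s][:,:2]
    def q(t):
        c,sn=np.cos(t[2]),np.sin(t[2]); dx,dy=P[:,0]-t[0],P[:,1]-t[1]
        return c*dx+sn*dy,-sn*dx+c*dy
    def res(t):
        X,Y=q(t); a=np.abs(np.abs(Y)-37); b=np.where(np.abs(Y)<34,np.abs(np.abs(X)-36),99)
        return np.minimum(np.maximum(0,np.minimum(a,b)-1.0),6)
    best=min((least_squares(res,[556+i,231.5+j,-0.057],x_scale=[1,1,.01],diff_step=1e-4) for i in(-4,0,4) for j in(-4,0,4)),key=lambda r:r.cost)
    t=best.x; X,Y=q(t); 
    i=(np.abs(Y)<30)
    print('fit',np.round(t,3),best.cost,len(P),z[s].mean(),'div',[ (round(np.median(X[i&(np.abs(X-k)<8)]),1),(i&(np.abs(X-k)<8)).sum()) for k in(-36,36)],'wall',[round(np.median(Y[np.abs(Y-k)<7]),1) for k in(-37,37)])
    return t
if __name__=='__main__':
    D=np.load('w5.npz'); W=D['W'];p=D['p']; fit(W,D['d'],p)
    hs=cv2.cvtColor(p,cv2.COLOR_RGB2HSV); yy,xx=np.mgrid[:420,:560]
    s=((hs[...,0]<6)|(hs[...,0]>174))&(hs[...,1]>140)&(yy>245)&(xx>222)&(xx<345)&(D['d']>0)
    print('dab',s.sum(),W[s].mean(0),cv2.minAreaRect(W[s][:,:2].astype(np.float32)))
E
python3 fit.py
```

```text
fit [ 5.54753e+02  2.30202e+02 -5.50000e-02] 1524.2131931335684 3499 23.22251642078853 div [(np.float64(-35.6), np.int64(271)), (np.float64(35.6), np.int64(271))] wall [np.float64(-36.8), np.float64(36.5)]
dab 9308 [477.13365596 148.1592283  243.11269003] ((475.96514892578125, 148.20545959472656), (46.34689712524414, 47.04742431640625), 75.64971923828125)
```

drive_tool(rows="0.01 0.1 0 0 0; 0.021 0.2 0 0 0; 0.021 0.287 0 0 0; 0.021 0.287 -0.06 0 0; 0.021 0.287 -0.17 0 0")

```text
t: 12.5
position: [486.2, 236.0, 194.0]
ee_rot: [-3.137, 0.089, -0.008]
wrist_force: [1.7, -0.5, -1.6]
grip_width: 0.712
grip_force: 45.1
```

drive_tool(rows="0 0 -0.1 0 0; 0 0 -0.19 0 0; 0 0 -0.28 0 0; 0 0 -0.3 0 0; 0 0 -0.3 0 0")

```text
t: 12.92
position: [484.0, 233.4, 100.8]
ee_rot: [3.139, -0.092, -0.004]
wrist_force: [-0.3, -0.6, -1.3]
grip_width: 0.712
grip_force: 44.9
```

drive_tool(rows="0 0 -0.02 0 0; 0 0 -0.035 0 0; 0 0 -0.05 0 0; 0 0 -0.055 0 0; 0 0 -0.055 0 0")

```text
t: 13.33
position: [484.2, 234.4, 85.7]
ee_rot: [-3.14, 0.09, -0.0]
wrist_force: [-0.4, -0.4, -1.5]
grip_width: 0.708
grip_force: 44.9
```

drive_tool(rows="0 0 -0.012 0 0; 0 0 -0.024 0 0; 0 0 -0.036 0 0; 0 0 -0.046 0 0; 0 0 -0.046 0 0")

```text
t: 13.75
position: [483.8, 234.3, 71.1]
ee_rot: [3.14, -0.09, -0.001]
wrist_force: [-0.4, 0.1, -1.8]
grip_width: 0.708
grip_force: 44.9
```

drive_tool(rows="0 0 -0.004 0 0; 0 0 -0.006 0 0; 0 0 -0.006 0 0")

```text
t: 14.0
position: [484.0, 234.4, 70.2]
ee_rot: [3.14, -0.09, 0.0]
wrist_force: [-1.3, -0.4, 1.3]
grip_width: 0.711
grip_force: 45.2
```

drive_tool(rows="0 0 0 0 1; 0 0 0 0 1; 0 0 0 0 1; 0 0 0.03 0 1; 0 0 0.1 0 1")

```text
t: 14.42
position: [483.0, 233.9, 99.0]
ee_rot: [3.139, -0.089, -0.005]
wrist_force: [-0.8, -0.6, 0.7]
grip_width: 0.999
grip_force: 0.0
```

drive_tool(rows="0 0 0.13 0 1; 0 0 0.26 0 1; 0 0 0.39 0 1; 0 -0.12 0.45 0 1; 0 -0.24 0.45 0 1")

```text
t: 14.83
position: [485.2, 163.7, 239.8]
ee_rot: [-3.137, 0.085, -0.01]
wrist_force: [1.9, -0.5, -1.1]
grip_width: 1.0
grip_force: 0.0
```

drive_tool(rows="-0.04 -0.12 0 0 1; -0.08 -0.24 0 0 1; -0.12 -0.36 0 0 1; -0.16 -0.45 0 0 1; -0.16 -0.45 0 0 1")

```text
t: 15.25
position: [433.9, 22.4, 235.6]
ee_rot: [3.138, -0.098, -0.001]
wrist_force: [1.0, -0.4, 0.4]
grip_width: 0.997
grip_force: 0.0
```

```bash
python3 - <<'E'
from fit import *
p,d,m,T,W=tins('wrist','w6.png'); print(robot.get_state()['position']); fit(W,d,p)
p,d,m,T,W=tins('top')
E
```

```text
red 2037 [444.  17.] dab [ 568.2 -115.3   61.3] lid [ 566.6 -115.6   60.9]
red 2303 [ 26. 157.] dab [483.  233.6  69. ] lid [482.7 232.9  68.5]
green 2015 [351. 159.] dab [462.6 -43.3  61.2] lid [462.4 -43.4  60.7]
[435.18187491  24.86529507 235.79492619]
fit [ 5.54646e+02  2.29943e+02 -7.10000e-02] 7421.221892833291 3112 23.311964661483234 div [(np.float64(-35.7), np.int64(292)), (np.float64(35.7), np.int64(376))] wall [np.float64(-37.2), np.float64(35.7)]
red 201 [326. 174.] dab [ 690.8 -153.2   62.4] lid [ 689.8 -153.2   61.3]
red 210 [314. 215.] dab [ 572.7 -116.1   62.8] lid [ 572.2 -115.6   61.8]
red 206 [189. 250.] dab [480.6 234.6  71.5] lid [479.8 233.9  70.3]
yellow 262 [143. 141.] dab [789.1 366.5  85.3] lid [790.4 365.8  82.4]
```

View pics/w6.png

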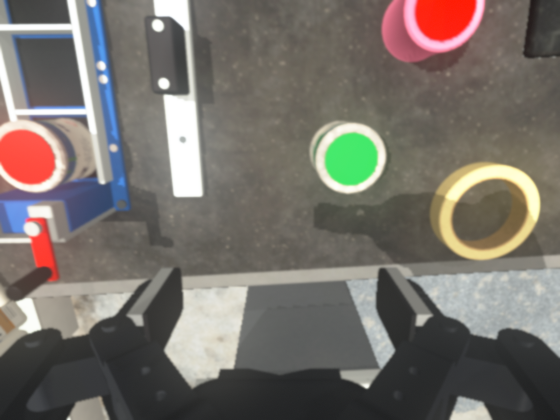

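```bash
python3 - <<'E'
from h import *
for n in ['scene','top']:
    p,d,m,T=cam(n)
    for r in robot.look_for('tin_yellow',n): print(n,r, np.round(world(d,m,T,np.array([r['location'][0]]),np.array([r['location'][1]]))))
    if n=='scene': cv2.imwrite('pics/s2.png',cv2.resize(p[130:310,130:460],None,fx=2.3,fy=2.3,interpolation=2)[...,::-1])
E
```

```text
scene {'location': [231.2, 260.1], 'conf': 0.32} [[488. 232.  69.]]
top {'location': [193.8, 275.4], 'conf': 0.44} [[408. 215. 113.]]
```

View pics/s2.png

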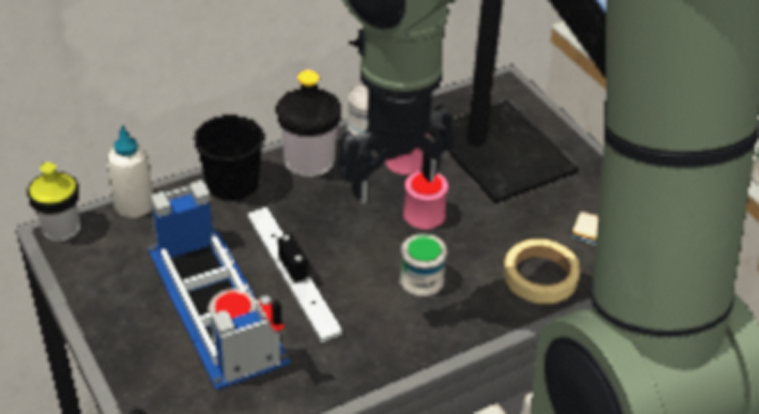

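drive_tool(rows="0.04 -0.12 0 0 1; 0.088 -0.236 0 0 1; 0.088 -0.236 -0.1 0 1; 0.088 -0.236 -0.23 0 1; 0.088 -0.236 -0.36 0 1")

```text
t: 15.97
position: [463.3, -43.1, 126.1]
ee_rot: [-3.14, 0.09, -0.004]
wrist_force: [2.0, 0.1, -0.9]
grip_width: 1.004
grip_force: 0.0
```

drive_tool(rows="0 0 -0.11 0 1; 0 0 -0.2 0 1; 0 0 -0.223 0 1; 0 0 -0.223 0 1; 0 0 -0.223 0 0")

```text
t: 16.38
position: [462.9, -42.9, 60.8]
ee_rot: [-3.14, 0.089, -0.0]
wrist_force: [0.3, -0.4, 0.3]
grip_width: 0.885
grip_force: 0.0
```

drive_tool(rows="0 0 0 0 0; 0 0 0 0 0; 0 0 0 0 0; 0 0 0 0 0")

```text
t: 16.72
position: [463.4, -43.3, 61.9]
ee_rot: [-3.14, 0.09, -0.004]
wrist_force: [-2.4, 1.4, 7.1]
grip_width: 0.707
grip_force: 41.5
```

drive_tool(rows="0 0 0.08 0 0; 0 0 0.2 0 0; 0 0 0.32 0 0; 0 0 0.44 0 0; 0 0 0.55 0 0")

```text
t: 17.13
position: [462.4, -43.4, 228.9]
ee_rot: [-3.14, 0.09, -0.004]
wrist_force: [1.1, -1.1, -1.6]
grip_width: 0.71
grip_force: 44.8
```

drive_tool(rows="0.066 0.108 0 0 0; 0.132 0.216 0 0 0; 0.198 0.324 0 0 0; 0.264 0.432 0 0 0; 0.33 0.54 0 0 0")

```text
t: 17.55
position: [562.3, 120.2, 227.1]
ee_rot: [-3.14, 0.091, -0.004]
wrist_force: [1.0, -1.4, -1.1]
grip_width: 0.708
grip_force: 45.2
```

drive_tool(rows="0.066 0.108 0 0 0; 0.132 0.216 0 0 0; 0.19 0.32 0 0 0; 0.22 0.36 0 0 0; 0.22 0.36 0 0 0")

```text
t: 17.97
position: [628.1, 230.6, 226.4]
ee_rot: [-3.138, 0.084, -0.002]
wrist_force: [0.3, 0.6, -1.0]
grip_width: 0.711
grip_force: 45.2
```

drive_tool(rows="0 0 -0.1 0 0; 0 0 -0.21 0 0; 0 0 -0.32 0 0; 0 0 -0.42 0 0; 0 0 -0.42 0 0")

```text
t: 18.38
position: [625.0, 224.9, 95.2]
ee_rot: [3.138, -0.09, -0.009]
wrist_force: [-0.4, -0.5, -1.0]
grip_width: 0.709
grip_force: 45.0
```

drive_tool(rows="0 0 0 0 0; 0 0 -0.02 0 0; 0 0 -0.04 0 0; 0 0 -0.05 0 0; 0 0 -0.05 0 0")

```text
t: 18.8
position: [627.5, 226.5, 84.4]
ee_rot: [-3.14, 0.09, -0.001]
wrist_force: [0.6, 0.2, -1.6]
grip_width: 0.712
grip_force: 45.0
```

drive_tool(rows="0 0 -0.012 0 0; 0 0 -0.024 0 0; 0 0 -0.036 0 0; 0 0 -0.043 0 0; 0 0 -0.043 0 0")

```text
t: 19.22
position: [627.2, 226.5, 70.5]
ee_rot: [3.14, -0.09, -0.001]
wrist_force: [-0.4, -0.8, -1.0]
grip_width: 0.705
grip_force: 45.0
```

drive_tool(rows="0 0 -0.003 0 0; 0 0 -0.005 0 0; 0 0 -0.005 0 0")

```text
t: 19.47
position: [627.5, 226.6, 70.1]
ee_rot: [3.14, -0.09, 0.0]
wrist_force: [-2.5, -0.7, 4.8]
grip_width: 0.711
grip_force: 45.8
```

drive_tool(rows="0 0 0 0 1; 0 0 0 0 1; 0 0 0 0 1; 0 0 0.03 0 1; 0 0 0.1 0 1")

```text
t: 19.88
position: [626.2, 226.1, 98.2]
ee_rot: [3.139, -0.09, -0.005]
wrist_force: [0.1, 0.0, -0.1]
grip_width: 1.004
grip_force: 0.0
```

drive_tool(rows="0 0 0.13 0 1; 0 0 0.26 0 1; 0 0 0.39 0 1; -0.08 -0.09 0.5 0 1; -0.16 -0.18 0.57 0 1")

```text
t: 20.3
position: [583.6, 178.4, 269.8]
ee_rot: [-3.138, 0.087, -0.004]
wrist_force: [1.2, -1.3, -0.7]
grip_width: 1.003
grip_force: 0.0
```

drive_tool(rows="-0.1 -0.08 0.02 0 0.6; -0.2 -0.1 0.04 0 0.6; -0.3 -0.1 0.05 0 0.6; -0.3 -0.1 0.05 0 0.6; -0.3 -0.1 0.05 0 0.6")

```text
t: 20.72
position: [492.9, 147.2, 283.3]
ee_rot: [-3.14, 0.089, -0.003]
wrist_force: [1.8, -0.4, 0.5]
grip_width: 0.605
grip_force: 0.0
```

```bash
python3 - <<'E'
from fit import *
p,d,m,T,W=tins('wrist','w7.png'); print(robot.get_state()['position']); fit(W,d,p)
x,y,z=W[...,0],W[...,1],W[...,2]
def rect(s,n):
    r=cv2.minAreaRect(W[s][:,:2].astype(np.float32)); print(n,s.sum(),np.round(np.array(r[0]),1),np.round(r[1],1),round(r[2],2),np.round(W[s].mean(0),1))
Q=(d>0)&(x>380)&(x<720)&(y>60)&(y<165)
rect(Q&(z>7)&(z<16)&(p.min(-1)>150),'bar'); rect(Q&(z>42)&(z<60),'block')
s=(d>0)&(x<430)&(abs(y-211)<50)&(z>130)&(z<155); print('pin',W[s].mean(0),s.sum())
tins('top')
E
```

```text
red 1596 [543.  86.] dab [ 574.8 -111.3   61.2] lid [ 574.6 -109.7   60.7]
red 1500 [196. 200.] dab [483.1 233.6  69. ] lid [482.9 233.8  68.4]
green 2065 [184.  47.] dab [626.1 225.8  69.2] lid [626.1 225.9  68.7]
[493.73981583 147.22650059 282.88792033]
fit [ 5.55192e+02  2.30284e+02 -5.50000e-02] 1810.8465717922998 2347 23.29717885554696 div [(np.float64(-36.1), np.int64(202)), (np.float64(36.2), np.int64(222))] wall [np.float64(-36.9), np.float64(36.6)]
bar 4508 [549.7 111.8] [ 30.  249.5] 86.83 [563.4 111.7   9.6]
block 1422 [556.7 111.4] [24.  59.5] 86.57 [557.4 111.7  49.4]
pin [391.61120448 206.01850745 135.93386202] 2
red 200 [326. 174.] dab [ 690.9 -153.2   62.6] lid [ 689.9 -153.2   61.6]
red 209 [314. 215.] dab [ 572.7 -116.2   62.8] lid [ 572.3 -115.6   61.6]
yellow 263 [143. 142.] dab [788.7 366.6  85.3] lid [790.1 366.   82.3]
```

View pics/w7.png

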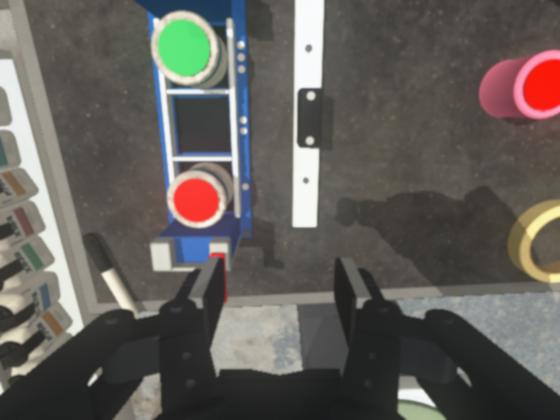

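drive_tool(rows="0.1 -0.06 0 0 0.6; 0.208 -0.117 0 0 0.6; 0.208 -0.117 -0.12 0 0.6; 0.208 -0.117 -0.24 0 0.6; 0.208 -0.117 -0.36 0 0.6")

```text
t: 21.23
position: [556.9, 111.8, 172.1]
ee_rot: [-3.14, 0.091, -0.001]
wrist_force: [1.0, 0.1, -0.3]
grip_width: 0.599
grip_force: 0.0
```

drive_tool(rows="0 0 -0.1 0 0.6; 0 0 -0.2 0 0.6; 0 0 -0.2 0 0.6; 0 0 -0.2 0 0.6; 0 0 -0.2 0 0.6")

```text
t: 21.65
position: [556.9, 112.4, 115.1]
ee_rot: [-3.14, 0.09, -0.002]
wrist_force: [0.4, 0.2, -0.6]
grip_width: 0.606
grip_force: 0.0
```

drive_tool(rows="-0.002 -0.001 -0.1 0 0.6; -0.002 -0.001 -0.2 0 0.6; -0.002 -0.001 -0.234 0 0.6; -0.002 -0.001 -0.234 0 0.6; -0.002 -0.001 -0.234 0 0", squeeze=60)

```text
t: 22.07
position: [556.1, 112.0, 45.1]
ee_rot: [-3.14, 0.09, -0.002]
wrist_force: [-0.3, -0.0, -0.0]
grip_width: 0.472
grip_force: 0.0
```

drive_tool(rows="0 0 0 0 0; 0 0 0 0 0; 0 0 0 0 0; 0 0 0 0 0; 0 0 0 0 0")

```text
t: 22.48
position: [556.5, 112.1, 45.8]
ee_rot: [-3.14, 0.09, -0.004]
wrist_force: [-1.1, 0.8, 7.9]
grip_width: 0.27
grip_force: 59.2
```

drive_tool(rows="0 0 0.07 0 0; 0 0 0.18 0 0; 0 0 0.3 0 0; 0 0 0.42 0 0; 0 0 0.54 0 0")

```text
t: 22.9
position: [555.1, 111.7, 208.8]
ee_rot: [-3.14, 0.09, -0.002]
wrist_force: [1.0, -0.4, -3.8]
grip_width: 0.274
grip_force: 60.1
```

drive_tool(rows="0 0.1 0 0 0; 0 0.22 0 0 0; 0 0.33 0 0 0; 0 0.398 0 0 0; 0 0.398 0 0 0")

```text
t: 23.32
position: [554.3, 236.8, 207.2]
ee_rot: [-3.137, 0.081, -0.002]
wrist_force: [-0.3, 0.6, -3.2]
grip_width: 0.267
grip_force: 60.3
```

drive_tool(rows="0 0 -0.05 0 0; 0 0 -0.1 0 0; 0 0 -0.12 0 0; 0 0 -0.12 0 0; 0 0 -0.12 0 0")

```text
t: 23.73
position: [555.5, 231.1, 170.5]
ee_rot: [-3.14, 0.09, -0.0]
wrist_force: [0.1, 0.4, -2.9]
grip_width: 0.272
grip_force: 60.2
```

drive_tool(rows="0 0 -0.03 0 0; 0 0 -0.06 0 0; 0 0 -0.085 0 0; 0 0 -0.1 0 0; 0 0 -0.112 0 0")

```text
t: 24.15
position: [555.1, 231.1, 135.1]
ee_rot: [3.14, -0.09, -0.001]
wrist_force: [0.9, 0.5, -3.7]
grip_width: 0.266
grip_force: 60.4
```

drive_tool(rows="0 0 -0.006 0 0; 0 0 -0.01 0 0; 0 0 -0.013 0 0; 0 0 -0.013 0 0")

```text
t: 24.48
position: [555.1, 231.2, 133.7]
ee_rot: [3.14, -0.09, 0.0]
wrist_force: [-11.9, -5.8, 25.1]
grip_width: 0.273
grip_force: 64.2
```

drive_tool(rows="0 0 0.004 0 0; 0 0 0.004 0 0.6; 0 0 0.004 0 0.6; 0 0 0.004 0 0.6; 0 0 0.1 0 0.6")

```text
t: 24.9
position: [553.5, 230.3, 158.3]
ee_rot: [3.137, -0.089, -0.009]
wrist_force: [0.1, -0.0, -0.3]
grip_width: 0.597
grip_force: 0.0
```

drive_tool(rows="0 0 0.12 0 0.6; -0.08 0 0.2 0 0.6; -0.2 -0.02 0.26 0 0.6; -0.32 -0.05 0.3 0 0.6; -0.4 -0.06 0.3 0 0.6")

```text
t: 25.32
position: [433.5, 212.7, 254.2]
ee_rot: [-3.14, 0.09, -0.004]
wrist_force: [1.2, 1.4, -0.3]
grip_width: 0.6
grip_force: 0.0
```

drive_tool(rows="-0.06 0 0 0 0.6; -0.06 0 0 0 0.6; -0.06 0 0 0 0.6")

```text
t: 25.57
position: [417.2, 213.3, 252.6]
ee_rot: [-3.14, 0.089, -0.002]
wrist_force: [0.8, 0.1, 0.1]
grip_width: 0.598
grip_force: 0.0
```

```bash
python3 - <<'E'
from h import *
p,d,m,T,W=tins('wrist','w8.png'); print(robot.get_state()['position'])
x,y,z=W[...,0],W[...,1],W[...,2]
def rect(s,n):
    r=cv2.minAreaRect(W[s][:,:2].astype(np.float32)); print(n,s.sum(),np.round(np.array(r[0]),1),np.round(r[1],1),round(r[2],2),np.round(W[s].mean(0),1))
Q=(d>0)&(abs(y-231)<25)
rect(Q&(z>94)&(z<103)&(x>455)&(x<655),'bar'); 
for a,b in((455,500),(600,655)):
    s=Q&(z>90)&(z<106)&(x>a)&(x<b)&(p.min(-1)>150); 
    if s.sum():print(a,np.median(z[s]),s.sum())
rect(Q&(z>130)&(z<146)&(x>500)&(x<600),'block')
s=(d>0)&(x<425)&(x>370)&(abs(y-211)<40)&(z>134)&(z<150); print('pin',W[s].mean(0) if s.any() else 0,s.sum())
E
```

```text
red 252 [271. 122.] dab [481.5 216.3  69.1] lid [481.6 215.   68.9]
[417.84260652 213.33620375 252.42166766]
bar 3923 [511.7 233. ] [ 30.1 113.9] 86.61 [496.4 232.8  97.6]
455 97.54437426889189 2110
block 2196 [541.4 231.4] [24.1 31.7] 86.57 [541.2 231.  137.3]
pin [396.26962922 211.6615446  142.78672064] 291
```

View pics/w8.png

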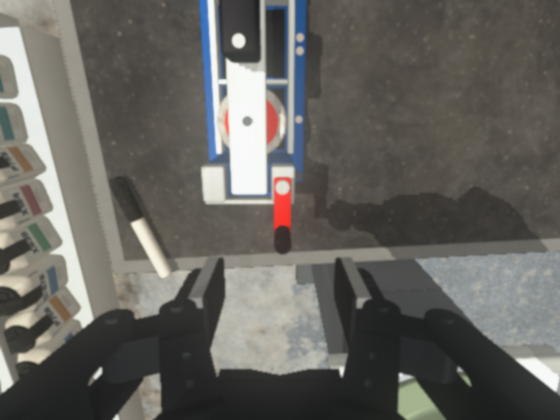

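drive_tool(rows="-0.074 -0.003 -0.1 0 0.5; -0.074 -0.003 -0.2 0 0.5; -0.074 -0.003 -0.3 0 0.5; -0.074 -0.003 -0.348 0 0.5; -0.074 -0.003 -0.348 0 0.5")

```text
t: 26.03
position: [394.6, 211.7, 144.9]
ee_rot: [3.138, -0.09, -0.006]
wrist_force: [-0.8, -1.4, -0.3]
grip_width: 0.503
grip_force: 0.0
```

drive_tool(rows="0 0 0 0 0; 0 0 0 0 0; 0 0 0 0 0; 0 0 0 0 0; 0 0 0 0 0", squeeze=20)

```text
t: 26.45
position: [395.9, 212.6, 148.7]
ee_rot: [-3.139, 0.09, -0.003]
wrist_force: [1.4, 0.5, 5.9]
grip_width: 0.14
grip_force: 20.9
```

drive_tool(rows="0.008 0.039 0 0 0; 0.028 0.073 0 0 0; 0.058 0.099 0 0 0; 0.094 0.115 0 0 0; 0.132 0.119 0 0 0")

```text
t: 26.87
position: [434.3, 248.2, 148.0]
ee_rot: [3.139, -0.089, -0.002]
wrist_force: [-7.3, -4.0, 3.6]
grip_width: 0.139
grip_force: 21.2
```

drive_tool(rows="0.003 0 0 0 0; 0.003 0 0 0 0; 0.003 0 0 0 0.4; 0.003 0 0 0 0.4; 0.003 0 0.08 0 0.4")

```text
t: 27.28
position: [433.7, 247.0, 169.2]
ee_rot: [3.137, -0.089, -0.007]
wrist_force: [-0.3, -0.6, -0.5]
grip_width: 0.402
grip_force: 0.0
```

drive_tool(rows="0 0 0.1 0 0.6; 0 0 0.2 0 0.6; 0 0 0.3 0 0.6; 0 0 0.3 0 0.6; 0 0 0.3 0 0.6")

```text
t: 27.7
position: [435.7, 248.2, 263.2]
ee_rot: [-3.139, 0.09, -0.004]
wrist_force: [-0.5, 1.0, -0.6]
grip_width: 0.598
grip_force: 0.0
```

```bash
python3 - <<'E'
from h import *
p,d,m,T=cam('wrist'); W=world(d,m,T); save(p,'w9.png'); print(robot.get_state()['position'])
x,y,z=W[...,0],W[...,1],W[...,2]
s=(d>0)&(abs(x-434)<30)&(abs(y-245)<30)&(z>134)&(z<150); print('pin',W[s].mean(0) if s.any() else 0,s.sum())
Q=(d>0)&(abs(y-231)<25)
for n,s in (('bar',Q&(z>94)&(z<103)&(x>460)&(x<655)),('block',Q&(z>130)&(z<146)&(x>500)&(x<600))):
    r=cv2.minAreaRect(W[s][:,:2].astype(np.float32)); print(n,s.sum(),np.round(np.array(r[0]),1),np.round(r[1],1),round(r[2],2),np.round(W[s].mean(0),1))
for a,b in((455,500),(600,640),(640,655)):
    s=Q&(z>90)&(z<106)&(x>a)&(x<b)&(p.min(-1)>150)
    if s.any(): print(a,np.median(z[s]))
E
```

```text
[435.29680373 247.88304856 261.9461864 ]
pin [434.11172216 247.50029128 143.1969679 ] 263
bar 3245 [523.6 232.2] [ 30.1 128.8] 86.6 [499.9 235.   97.6]
block 3078 [551.3 230.8] [24.  51.5] 86.59 [551.8 231.1 137.4]
455 97.54446099282868
```

View pics/w9.png

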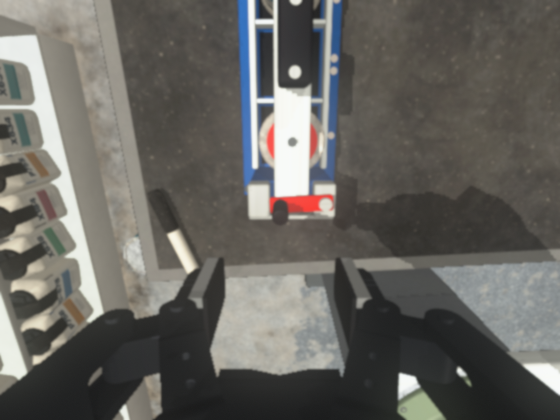

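```bash
python3 - <<'E'
from h import *
p,d,m,T=cam('top'); W=world(d,m,T); x,y,z=W[...,0],W[...,1],W[...,2]
W0=np.load('top.npz')['W']
for a,b in((590,640),(640,680)):
    for V in (W0,W):
        X,Y,Z=V[...,0],V[...,1],V[...,2]
        s=(d>0)&(X>a)&(X<b)&(abs(Y-226)<13)&(Z>85); print(a,np.median(Z[s]),V[s][:,1].mean(),s.sum())
p,d,m,T=cam('scene'); cv2.imwrite('pics/s3.png',cv2.resize(p[180:310,140:340],None,fx=4,fy=4,interpolation=2)[...,::-1])
E
```

```text
590 99.61052074769714 225.73975815369215 173
590 99.06026640605103 225.59396698638983 172
640 100.09535068732725 225.90452295502365 135
640 99.60078277134994 225.8481787356565 139
```

View pics/s3.png

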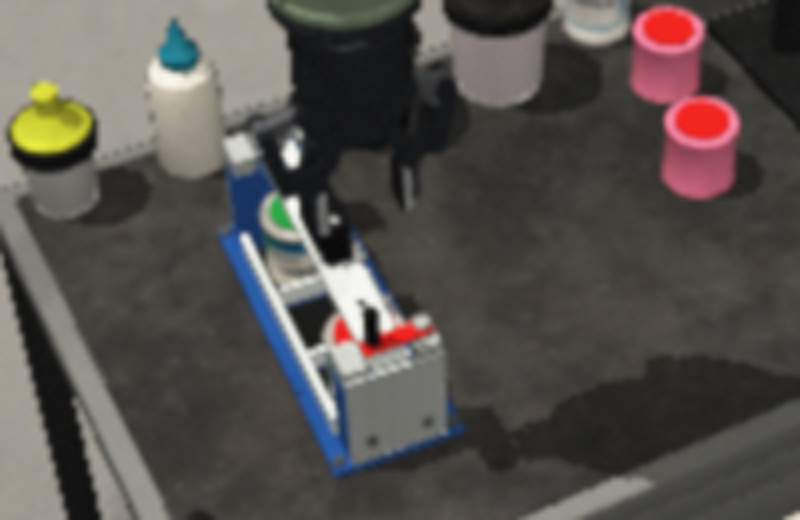

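The final scene shows the green tin (around 285,230) and the red tin (around 345,330) in their pockets. The bar lies level in both forks, the latch is across it (around 400,335), and the gripper is clear.

```bash
python3 -c "
from rig import robot
print(robot.hand_in())"
```

```text
the job is handed in; nothing more can be done
None
```

I handed the job in with red in pocket 1, green in pocket 3 and pocket 2 empty because no yellow tin was on the cart; the bar is back in both forks with the latch across it, but I got no verdict back.

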